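# Clamp the big coil in the cam-lever fixture

## Task

Clamp the biggest of the three loose coils in the aluminium fixture, ready for soldering: flip the cam lever upright to free the sliding jaw, slide the jaw back, lay the coil flat in the channel lengthwise between the jaws, slide the jaw up until the coil is snug between both jaws, and flip the lever fully down again to lock it. Leave the other coils, the cup, the tin and the bottle where they are.

Things in the scene. Friction and masses are not known exactly. Their poses are not given: they have to be found in the camera images.
- fixture: Aluminium base plate, 130 (x) x 220 (y) x 18 mm thick, fixed, yaw varies; origin at the centre of its underside. Along its y axis, on x = 0, runs a channel 66 mm wide between two guide rails 6 mm high and thick. Fixed jaw: block 62 mm wide, 26 mm thick, up to z = 76 mm, its face at y = -75 mm looking to +y. The sliding jaw (60 mm wide, 77 mm high, 54 mm long in y) faces it from +y.
- seat (a point): Point fixed on the fixture where the centre of the big coil is once clamped: fixture x = 0, y = -35 mm, z = 48 mm (the channel's floor is at z = 18 mm); its axes are the fixture's.
- jaw (a joint): Opening between the faces of the two jaws, in m (0 to 0.122); grows as the sliding jaw moves to the fixture's +y. Its face is at fixture y = -75 mm + this value. It slides lightly when the lever is up and is held fast when the lever is down.
- lever (a joint): Cam lever on top of the sliding jaw, in rad: 0 = upright = free; 1.5 = swung down towards the fixture's -x, nearly level = locked (the cam bites from about 0.85 on and passes centre at 1.35). It turns about an axis along the fixture's y and stays where it is left.
- lever_hinge (a point): Point on the lever's pivot axis, 32 mm behind the sliding jaw's face (towards the fixture's +y), 66 mm above the table; moves with the jaw.
- lever_knob (a point): Centre of the black barrel grip across the lever's end (26 mm diameter, 36 mm long along the fixture's y, flat ends), 85 mm from the pivot; the lever is a 10 mm steel rod. Grip centre at 151 mm height when upright, 72 mm when down.
- coil: The biggest coil, the one to clamp: copper winding 44 mm in diameter between two white plastic flanges 60 x 60 mm, 5 mm thick; 80 mm long along its own x axis, either end alike. It lies on its flanges' edges, axis level; origin at its centre, 30 mm above what it lies on. 0.3 to 0.55 kg.
- coil_mid: Bystander coil of the same make: flanges 46 x 46 mm, 62 mm long along its x, origin at its centre.
- coil_slim: Bystander coil of the same make: flanges 36 x 36 mm, 80 mm long along its x, origin at its centre.
- cup: Bystander: open red plastic cup, 72 mm across, 42 mm high, origin at the centre of its underside.
- bottle: Bystander: upright white bottle, 52 mm diameter, 130 mm high, origin at the centre of its underside.
- tin: Bystander: low round metal tin, 52 mm diameter, 32 mm high, origin at the centre of its underside.
Things that resemble listed ones, but are neither listed nor needed, are in the scene too. What is shaped like the coil but purple or yellow is not meant.

How it is judged:
By the outcome, as a careful person would: the job done as asked, in the order asked, and still so for the second after the job is handed in, with the robot touching nothing.
It also fails if it takes over 58 s, if anything falls off the work surface, if the arm or the gripper's body presses on something with over 40 N, if the wrist force passes 120 N, or if a joint passes its speed limit or range.

## Robot

A 7-joint arm with a two-finger parallel gripper is mounted at the origin on the work surface. World frame = base frame: x ahead of the robot, y to its left, z up, the work surface at z = 0. Lengths are in m, angles in rad, forces in N, time in s.
With the tool pointing down it reaches from about 0.425 to 0.875 m from the base axis. Payload 4.7 kg.
Tool frame: the origin (TCP) lies midway between the tips of the shut fingers; the grasp point (between the pads) lies 19 mm behind it; z points along the fingers, y is the line along which they close (so a half turn about z gives the same grasp; the last joint's range is limited). The gripper opens to 87 mm and grips with 3 to 60 N. Pads are 19 mm wide; open, the fingers measure 117 mm over their backs; the gripper's body (75 mm by 190 mm) begins 51 mm behind the grasp point.
Start: joints at [1.205, 0.321, -0.07, 1.45, 0.023, 1.371, -0.057], TCP at [0.241, -0.604, 0.223] pointing down, gripper open.
Joint ranges: [-2.86, 2.86], [-0.3, 2.09], [-1.38, 1.24], [0.06, 2.45], [-1.56, 4.7], [0.09, 2.05], [-2.69, 2.69]. Speed limits (rad/s): [2.57, 2.57, 3.14, 3.14, 3.14, 3.14, 3.14].

## Interface

Orientations are given as a rotation vector (axis times angle).
In Python, from bench import ctrl gives the robot as it stands. The module is installed in compiled form; this text tells all that it offers.
- The arm moves only by the tool carry_out, never from a script. Its argument "steps" is a list of rows, each a list of 7 numbers: the turn, a rotation vector about the world's x, y, z in degrees, then the shift along the world's x, y, z in cm, then the opening, from 0 (shut) to 1 (fully open). A call has 1 to 12 rows; each row is the pose to reach, as a shift and turn from the pose commanded when the call began; what a row does not reach only later rows make up. A row lasts 1/10 s, in which the tool goes at most 50 mm and 8.59 degrees, less where a joint would pass 70% of its speed; a pose out of reach is approached as far as the arm can. A call with a gripper value outside its range is refused whole. The fingers move at their own pace and stop on an object; "squeeze" is the grip in N (left out, the last holds). Time passes only in rows, so rows that repeat a pose let the fingers close. It gives the time, the measured TCP pose, the force, the opening and the grip force at its end, in the units of the state.
- ctrl.get_state(): the state, without advancing time (a new reading comes with each control period).
- ctrl.get_image(name): name is "side" or "top"; returns a dict with "pixels" (400x640x3 uint8, red, green, blue), "camera_matrix" (3x3 intrinsics, pixels), "cam_to_world" (4x4, takes a point from camera to world coordinates). Camera axes: x right, y down, z forward; pixel columns grow to the right and rows downward; lengths in m; the calibration is good to about 2 mm. A picture is of the moment at which its call begins. There is no depth.
- ctrl.close_job(): hands the job in; it is judged then, once.
The state is a dict: "time": time; "joint_positions": joint angles; "qd": joint speeds; "joint_torque": joint torques, N m; "position": TCP position; "tool_rot": TCP orientation; "ft_force": force on the tool from outside, world axes, zero at the start; "torque": the same for the moment, N m; "grip_width": opening from 0.0 (shut) to 1.0 (fully open); "grip_force": force on a finger pad.
Only numpy, scipy, OpenCV 4.12 (cv2) and the standard library are available. Lean on these libraries where they do the work, as an engineer would, in place of code of your own. Each camera call takes 0.05 s, during which the arm holds its last target. There are 200 camera calls.

## Working session

There is one attempt and no reset: what is moved stays moved. The work goes in short steps, Python scripts to look and compute and a tool call to move; the robot and the scene stay as the last step left them, time stands still between calls to the robot, and variables do not carry over. Pictures are saved under pics/ and viewed, at most 10 in all, crops included, and the job is handed in when it is done.

Besides the shell and the picture viewer there is one more tool, called after "Call:" in YAML: its name, and indented under it one key for each argument. carry_out: Moves the arm, as the interface text tells. Its arguments: {"type":"object","properties":{"steps":{"type":"array","items":{"type":"array","items":{"type":"number"}}},"squeeze":{"type":"number"}},"required":["steps"]}

```bash
mkdir -p pics; cat > h.py <<'E'
import numpy as np,cv2
from bench import ctrl
def shot(n,name):
    d=ctrl.get_image(n); cv2.imwrite(f'pics/{name}.png',d['pixels'][:,:,::-1]); np.savez(f'pics/{name}.npz',K=d['camera_matrix'],T=d['cam_to_world']); return d
def ray(name,u,v):
    z=np.load(f'pics/{name}.npz'); d=z['T'][:3,:3]@np.linalg.solve(z['K'],[u,v,1.]); return z['T'][:3,3],d/np.linalg.norm(d)
def atz(name,u,v,h):
    o,d=ray(name,u,v); return o+d*(h-o[2])/d[2]
def tri(*obs):
    A=np.zeros((3,3));b=np.zeros(3);R=[ray(*o) for o in obs]
    for o,d in R: P=np.eye(3)-np.outer(d,d);A+=P;b+=P@o
    p=np.linalg.solve(A,b); return p,[np.linalg.norm((np.eye(3)-np.outer(d,d))@(p-o)) for o,d in R]
def proj(name,p):
    z=np.load(f'pics/{name}.npz'); T=np.linalg.inv(z['T']); q=z['K']@(T[:3,:3]@np.array(p)+T[:3,3]); return q[:2]/q[2]
def crop(name,x0,y0,w,h,s,out):
    im=cv2.imread(f'pics/{name}.png')[y0:y0+h,x0:x0+w]; cv2.imwrite(f'pics/{out}.png',cv2.resize(im,None,fx=s,fy=s,interpolation=cv2.INTER_CUBIC))
E
python3 - <<'E'
from h import *
a=shot('top','t0');b=shot('side','s0')
for n in('t0','s0'):
    z=np.load(f'pics/{n}.npz');print(z['K'].round(1),z['T'].round(3))
print(ctrl.get_state())
E
```

```text
[[439.3   0.  316.5]
 [  0.  439.3 192.7]
 [  0.    0.    1. ]] [[-0.014 -0.996  0.092  0.383]
 [-1.     0.013 -0.018  0.045]
 [ 0.017 -0.092 -0.996  1.21 ]
 [ 0.     0.     0.     1.   ]]
[[404.6   0.  319. ]
 [  0.  404.6 200.4]
 [  0.    0.    1. ]] [[-0.987 -0.129  0.093  0.364]
 [-0.158  0.744 -0.649  0.853]
 [ 0.014 -0.655 -0.755  1.031]
 [ 0.     0.     0.     1.   ]]
{'time': 0.1, 'joint_positions': array([ 1.20509082,  0.32174334, -0.07008828,  1.45154458,  0.02258997,
        1.37080224, -0.05687755]), 'qd': array([ 0.00064663, -0.00046805, -0.00062718, -0.00184972,  0.00070522,
        0.00025383, -0.00074744]), 'joint_torque': array([ 3.32522432e-04, -4.92569947e+01, -4.05364763e-01, -3.13399136e+01,
       -6.41907798e-02,  3.94731970e-02,  7.02378588e-05]), 'position': array([ 0.24075835, -0.60323653,  0.22157873]), 'tool_rot': array([-3.08346705e+00, -5.92783260e-01,  6.33082845e-04]), 'ft_force': array([ 0.37913352, -0.25749705, -0.2106369 ]), 'torque': array([ 0.04474437, -0.02145082, -0.00279583]), 'grip_force': 0.0, 'grip_width': 0.9968652245875773}
```

View pics/t0.png

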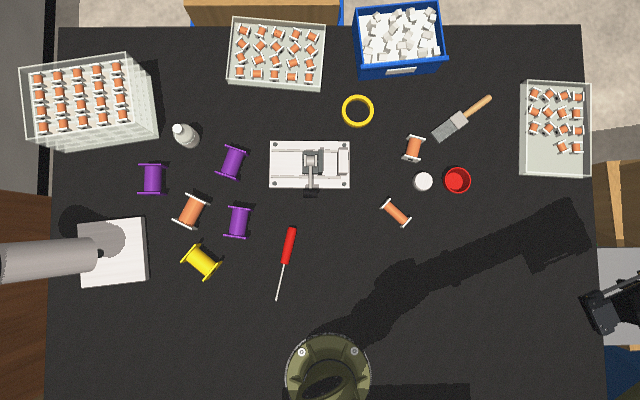

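View pics/s0.png

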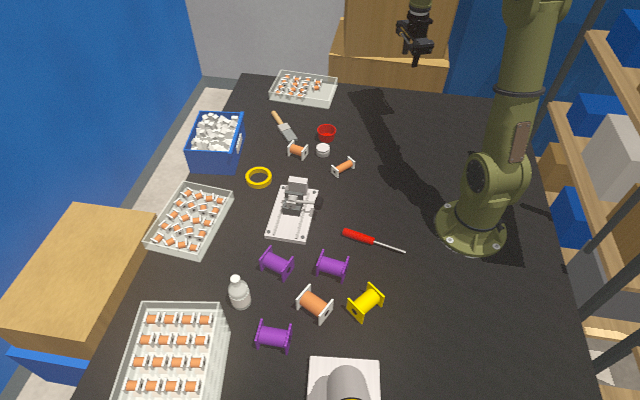

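The copper/white candidates are:
- big coil: top (190,211), side (315,304)
- mid coil: top (413,148)
- slim coil: top (396,212)

The purple ones (152,179), (233,161), (238,221) and the yellow one (201,261) are decoys. The big coil is at top (190,211). The fixture is at top (310,165), and its lever points at the robot. Next I'll check both in close crops.

```bash
python3 - <<'E'
from h import *
crop('t0',160,125,100,120,5,'a'); crop('t0',255,125,110,80,5,'b')
crop('s0',255,165,75,85,6,'c'); crop('s0',285,275,60,55,6,'d')
A,B,C,D=[cv2.imread(f'pics/{k}.png') for k in 'abcd']
def pad(i,h,w): return cv2.copyMakeBorder(i,0,h-i.shape[0],0,w-i.shape[1],0)
# t: coil crop smaller
A=cv2.resize(cv2.imread('pics/t0.png')[185:240,165:220],None,fx=4,fy=4,interpolation=2)
B=cv2.resize(cv2.imread('pics/t0.png')[130:200,260:360],None,fx=5,fy=5,interpolation=2)
C=cv2.resize(cv2.imread('pics/s0.png')[170:245,260:325],None,fx=4,fy=4,interpolation=2)
D=cv2.resize(cv2.imread('pics/s0.png')[280:330,290:340],None,fx=4,fy=4,interpolation=2)
L=np.vstack([pad(B,350,500),pad(np.hstack([pad(A,220,240),pad(D,220,240)]),220,500)])
cv2.imwrite('pics/m.png',np.hstack([L,pad(C,570,270)]))
E
```

```text
(no output)
```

View pics/m.png

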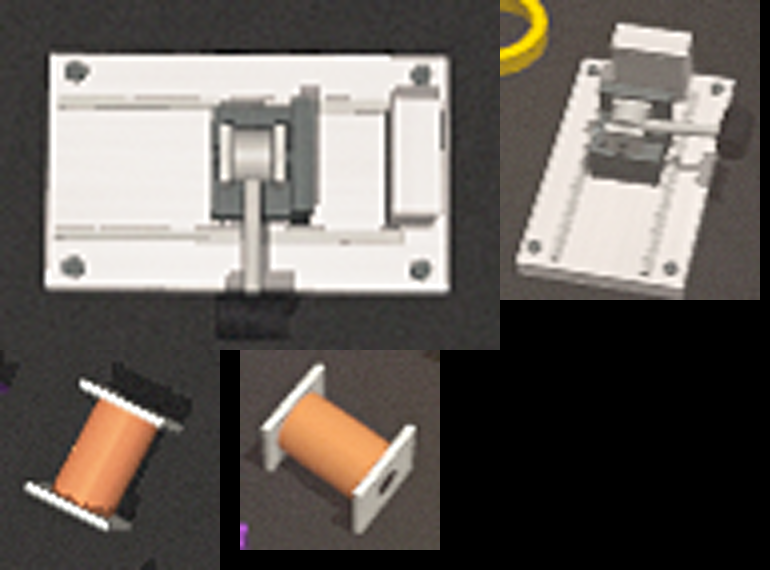

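The crop confirms the choice. It is the large copper coil with white square flanges. Flange top edges run (185,193)–(206,204) and (171.5,219)–(192,229) in top, with partners in side. The fixed jaw is on the right (world -y), and the lever is down towards the robot (-x).

```bash
python3 - <<'E'
from h import *
P={}
for n,t,s in [('c1',(185,193),(295.75,300)),('c2',(206.3,204.3),(310.5,284.5)),('c3',(171.5,218.8),(318.5,315)),('c4',(192,229.3),(333.25,299.5)),
 ('TL',(269.8,140.6),(264.2,236.5)),('BL',(268.8,188),(306.5,242)),('BR',(349.8,188.2),(318.7,190)),('TR',(349.6,141),(280.5,185)),('knob',(311,193),(319,203.5))]:
    p,r=tri(('t0',*t),('s0',*s)); P[n]=p; print(n,p.round(4),np.round(r,4), atz('t0',*t,.018 if n[0] in 'TB' else .06).round(4))
T=[atz('t0',*t,.018) for t in [(269.8,140.6),(268.8,188),(349.8,188.2),(349.6,141)]]
c=np.mean(T,0);y=T[0]+T[1]-T[2]-T[3];print('fix c',c,'y-axis deg',np.degrees(np.arctan2(y[1],y[0])),np.linalg.norm(y)/2)
C=[P[k] for k in('c1','c2','c3','c4')];cc=np.mean(C,0);ax=C[0]+C[1]-C[2]-C[3];print('coil',cc,np.degrees(np.arctan2(ax[1],ax[0])),np.linalg.norm(ax)/2)
C=[atz('t0',*t,.06) for t in [(185,193),(206.3,204.3),(171.5,218.8),(192,229.3)]];cc=np.mean(C,0);ax=C[0]+C[1]-C[2]-C[3];print('coil top',cc,np.degrees(np.arctan2(ax[1],ax[0])),np.linalg.norm(ax)/2)
from scipy.spatial.transform import Rotation as R
print(R.from_rotvec(ctrl.get_state()['tool_rot']).as_matrix().round(3))
E
```

```text
c1 [0.4917 0.3689 0.0576] [0.0016 0.0016] [0.4931 0.3683 0.06  ]
c2 [0.4619 0.3144 0.0519] [0.0015 0.0015] [0.4628 0.3125 0.06  ]
c3 [0.4253 0.402  0.0611] [0.0009 0.0009] [0.4262 0.4023 0.06  ]
c4 [0.3958 0.3501 0.0555] [0.0025 0.0025] [0.3982 0.349  0.06  ]
TL [0.6377 0.1504 0.0096] [0.003 0.003] [0.639  0.1499 0.018 ]
BL [0.5046 0.1532 0.0159] [0.0036 0.0036] [0.5079 0.1532 0.018 ]
BR [ 0.5021 -0.0683  0.0125] [0.0031 0.0031] [ 0.5046 -0.0676  0.018 ]
TR [ 0.6349 -0.0707  0.0104] [0.0021 0.0021] [ 0.6355 -0.0699  0.018 ]
knob [0.4849 0.0387 0.0683] [0.0033 0.0033] [0.4889 0.0387 0.06  ]
fix c [0.57176751 0.04140081 0.018     ] y-axis deg 89.12000679626566 0.22035159097739482
coil [0.44367274 0.35881189 0.05649848] -27.43949923459726 0.07476436462964811
coil top [0.44507532 0.35803001 0.06      ] -28.17420388420641 0.07459684476269221
[[ 0.929  0.371 -0.001]
 [ 0.371 -0.929  0.002]
 [-0.    -0.002 -1.   ]]
```

Call:
carry_out:
  steps:
    - [0,0,8,4,3,0,1]
    - [0,0,16,8,7,0,1]
    - [0,0,24,12,11,0,1]
    - [0,0,32,16,15,0,1]
    - [0,0,40,20,19,0,1]
    - [0,0,48,22,23,0,1]
    - [0,0,56,23,27,0,1]
    - [0,0,64,24,31,0,1]
    - [0,0,72,24.4,35,0,1]
    - [0,0,80,24.4,39,0,1]
    - [0,0,88,24.4,43,0,1]
    - [0,0,96,24.4,47,0,1]

```text
time: 1.3
position: [0.4845, -0.132, 0.2222]
tool_rot: [-1.616, -2.694, 0.0]
ft_force: [0.8, 0.2, 0.7]
grip_width: 1.002
grip_force: 0.0
```

Call:
carry_out:
  steps:
    - [0,0,8,0,4,0,1]
    - [0,0,16,0,8,0,1]
    - [0,0,24,0,12,0,1]
    - [0,0,32,0,15,0,1]
    - [0,0,40,0,17.3,0,1]
    - [0,0,48,0,17.3,0,1]
    - [0,0,56,0,17.3,0,1]
    - [0,0,61.3,0,17.3,0,1]
    - [0,0,61.3,0,17.3,0,1]
    - [0,0,61.3,0,17.3,0,1]

```text
time: 2.3
position: [0.4847, 0.0393, 0.2223]
tool_rot: [-0.029, -3.141, -0.0]
ft_force: [-0.3, 0.1, -0.2]
grip_width: 0.998
grip_force: 0.0
```

```bash
python3 - <<'E'
from h import *
from scipy.spatial.transform import Rotation as R
s=ctrl.get_state();M=R.from_rotvec(s['tool_rot']).as_matrix();print(s['time'],s['position'],M.round(3),s['joint_positions'].round(2),s['ft_force'])
E
```

```text
2.3 [0.48472982 0.03926374 0.22232632] [[-1.     0.019 -0.   ]
 [ 0.019  1.     0.   ]
 [ 0.     0.    -1.   ]] [ 0.62 -0.   -0.74  1.82 -0.    1.32  1.43] [-0.2535633   0.11510117 -0.18127766]
```

Call:
carry_out:
  steps:
    - [0,0,0,0,0,-5,1]
    - [0,0,0,0,0,-9,1]
    - [0,0,0,0,0,-12,1]
    - [0,0,0,0,0,-14,1]
    - [0,0,0,0,0,-15.5,1]
    - [0,0,0,0,0,-16.5,1]
    - [0,0,0,0,0,-16.9,1]
    - [0,0,0,0,0,-16.9,1]

```text
time: 3.1
position: [0.4852, 0.0393, 0.0537]
tool_rot: [0.026, 3.141, 0.0]
ft_force: [-0.7, 0.3, -0.3]
grip_width: 1.0
grip_force: 0.0
```

```bash
python3 - <<'E'
from h import *
shot('top','t1');shot('side','s1')
crop('t1',265,130,90,80,5,'a');crop('s1',250,160,90,80,4,'b')
A=cv2.imread('pics/a.png');B=cv2.imread('pics/b.png');cv2.imwrite('pics/m1.png',np.hstack([cv2.resize(A,(400,356)),cv2.resize(B,(400,356))]))
E
```

```text
(no output)
```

View pics/m1.png

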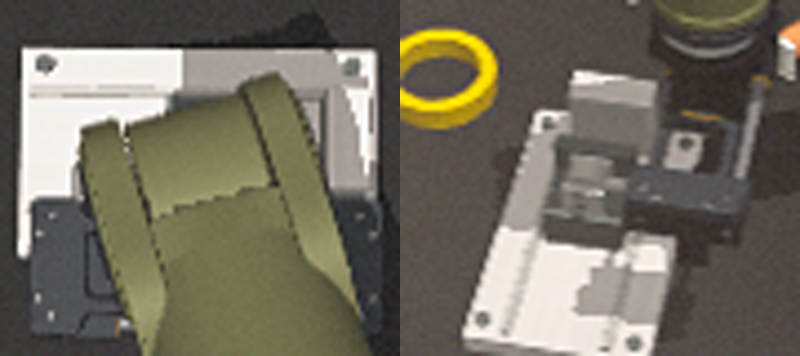

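The gripper straddles the knob, which it hides in both views, and there is no contact force. Closing now.

Call:
carry_out:
  steps:
    - [0,0,0,0,0,0,0.5]
    - [0,0,0,0,0,0,0.3]
    - [0,0,0,0,0,0,0.3]
    - [0,0,0,0,0,0,0.3]
    - [0,0,0,0,0,0,0.3]
    - [0,0,0,0,0,0,0.3]
    - [0,0,0,0,0,0,0.3]
  squeeze: 25

```text
time: 3.9
position: [0.4849, 0.0396, 0.0536]
tool_rot: [-0.026, -3.141, -0.001]
ft_force: [0.4, 2.3, -0.4]
grip_width: 0.452
grip_force: 0.8
```

Call:
carry_out:
  steps:
    - [0,0,0,0,0,0,0.2]
    - [0,0,0,0,0,0,0.2]
    - [0,0,0,0,0,0,0.2]
    - [0,0,0,0,0,0,0.2]
  squeeze: 40

```text
time: 4.3
position: [0.4849, 0.0397, 0.0536]
tool_rot: [0.025, 3.141, 0.001]
ft_force: [-0.2, 2.7, -1.5]
grip_width: 0.408
grip_force: 40.0
```

Call:
carry_out:
  steps:
    - [0,0,0,0.1,0,0.85,0.2]
    - [0,0,0,0.29,-0.01,1.67,0.2]
    - [0,0,0,0.56,-0.01,2.48,0.2]
    - [0,0,0,0.9,-0.02,3.26,0.2]
    - [0,0,0,1.33,-0.02,3.99,0.2]
    - [0,0,0,1.33,-0.02,3.99,0.2]

```text
time: 4.9
position: [0.4975, 0.0387, 0.0942]
tool_rot: [-0.026, -3.139, 0.001]
ft_force: [-5.4, 0.6, 0.6]
grip_width: 0.411
grip_force: 40.0
```

Call:
carry_out:
  steps:
    - [0,0,0,0.49,-0.01,0.69,0.2]
    - [0,0,0,1.05,-0.02,1.33,0.2]
    - [0,0,0,1.67,-0.03,1.91,0.2]
    - [0,0,0,2.35,-0.04,2.43,0.2]
    - [0,0,0,3.07,-0.05,2.87,0.2]
    - [0,0,0,3.84,-0.06,3.24,0.2]
    - [0,0,0,4.64,-0.07,3.53,0.2]
    - [0,0,0,5.46,-0.09,3.74,0.2]
    - [0,0,0,6.3,-0.1,3.87,0.2]
    - [0,0,0,7.15,-0.12,3.91,0.2]
    - [0,0,0,7.15,-0.12,3.91,0.2]

```text
time: 6.0
position: [0.5706, 0.0372, 0.1334]
tool_rot: [0.027, 3.141, -0.001]
ft_force: [-4.2, -1.0, -0.5]
grip_width: 0.406
grip_force: 40.0
```

Call:
carry_out:
  steps:
    - [0,0,0,0.01,0.5,0,0.2]
    - [0,0,0,0.02,1.3,0,0.2]
    - [0,0,0,0.04,2.3,0,0.2]
    - [0,0,0,0.06,3.4,0,0.2]
    - [0,0,0,0.08,4.5,0,0.2]
    - [0,0,0,0.1,5.6,0,0.2]
    - [0,0,0,0.12,6.5,0,0.2]
    - [0,0,0,0.13,7.1,0,0.2]
    - [0,0,0,0.13,7.4,0,0.2]
    - [0,0,0,0.13,7.4,0,0.2]

```text
time: 7.0
position: [0.5716, 0.1143, 0.1333]
tool_rot: [0.023, 3.14, 0.003]
ft_force: [-2.9, 0.5, 5.3]
grip_width: 0.409
grip_force: 40.0
```

Call:
carry_out:
  steps:
    - [0,0,0,0,0,0,1]
    - [0,0,0,0,0,0,1]
    - [0,0,0,0,0,0,1]
    - [0,0,0,0,0,0,1]
    - [0,0,0,0,0,0,1]
    - [0,0,0,0,0,2,1]
    - [0,0,0,0,0,5,1]
    - [0,0,0,0,0,8,1]
    - [0,0,0,-4,4,8,1]
    - [0,0,-8,-8,8,8,1]
    - [0,0,-16,-11,12,8,1]
    - [0,0,-26.7,-12,16,8,1]

```text
time: 8.2
position: [0.4528, 0.2626, 0.213]
tool_rot: [0.665, 3.069, -0.002]
ft_force: [0.5, 0.5, 0.6]
grip_width: 1.0
grip_force: 0.0
```

```bash
python3 - <<'E'
from h import *
shot('top','t2');shot('side','s2')
A=cv2.resize(cv2.imread('pics/t2.png')[130:250,160:360],None,fx=4,fy=4,interpolation=2)
cv2.imwrite('pics/m2.png',np.vstack([A[:480]]))
E
```

```text
(no output)
```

View pics/m2.png

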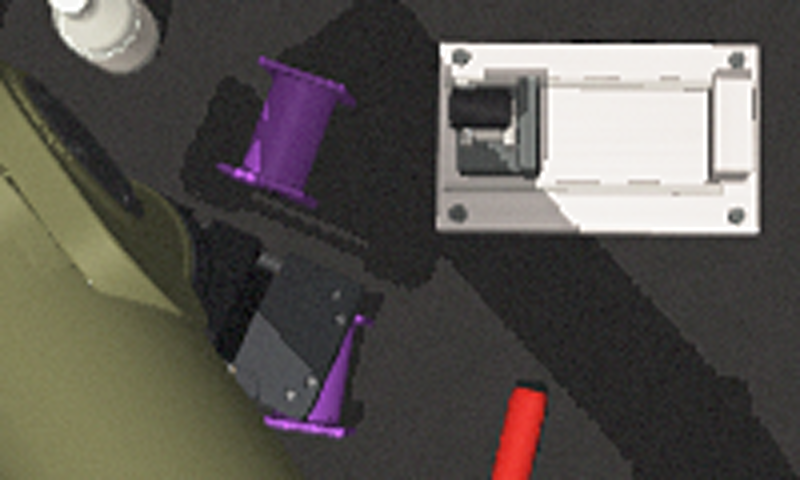

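Call:
carry_out:
  steps:
    - [0,0,0,-0.3,3,0,1]
    - [0,0,0,-0.6,6,-2,1]
    - [0,0,0,-0.8,8.5,-5,1]
    - [0,0,0,-0.8,9.6,-8,1]
    - [0,0,0,-0.8,9.6,-10,1]
    - [0,0,0,-0.8,9.6,-10,1]
    - [0,0,0,-0.8,9.6,-10,1]

```text
time: 9.0
position: [0.4476, 0.357, 0.1128]
tool_rot: [-0.658, -3.072, 0.0]
ft_force: [-0.4, 1.5, 0.1]
grip_width: 0.997
grip_force: 0.0
```

```bash
python3 - <<'E'
from h import *
from scipy.spatial.transform import Rotation as R
s=ctrl.get_state();M=R.from_rotvec(s['tool_rot']).as_matrix();print(s['time'],s['position'],np.degrees(np.arctan2(M[1,1],M[0,1])),s['joint_positions'].round(2))
E
```

```text
9.0 [0.4476354  0.3569731  0.11278378] 65.83340055324912 [ 0.02  0.36 -0.88  1.76  0.3   1.16  0.2 ]
```

Call:
carry_out:
  steps:
    - [0,0,-3.6,-0.33,0.15,0,1]
    - [0,0,-3.6,-0.33,0.15,-1.5,1]
    - [0,0,-3.6,-0.33,0.15,-3.5,1]
    - [0,0,-3.6,-0.33,0.15,-5.5,1]
    - [0,0,-3.6,-0.33,0.15,-7.5,1]
    - [0,0,-3.6,-0.33,0.15,-9,1]
    - [0,0,-3.6,-0.33,0.15,-9.7,1]
    - [0,0,-3.6,-0.33,0.15,-9.7,1]

```text
time: 9.8
position: [0.4437, 0.3583, 0.0148]
tool_rot: [-0.753, -3.049, 0.001]
ft_force: [-0.1, -0.2, -0.6]
grip_width: 0.997
grip_force: 0.0
```

Call:
carry_out:
  steps:
    - [0,0,0,0,0,0,0.6]
    - [0,0,0,0,0,0,0.4]
    - [0,0,0,0,0,0,0.4]
    - [0,0,0,0,0,0,0.4]
    - [0,0,0,0,0,0,0.4]
    - [0,0,0,0,0,0,0.3]
    - [0,0,0,0,0,0,0.3]
    - [0,0,0,0,0,0,0.3]
  squeeze: 30

```text
time: 10.6
position: [0.4441, 0.3591, 0.0157]
tool_rot: [0.753, 3.05, 0.001]
ft_force: [0.7, 0.8, -0.2]
grip_width: 0.497
grip_force: 30.0
```

Call:
carry_out:
  steps:
    - [0,0,0,0,0,2,0.3]
    - [0,0,0,0,0,5,0.3]
    - [0,0,0,0,0,8.5,0.3]
    - [0,0,0,0,0,12.5,0.3]
    - [0,0,0,0,0,16,0.3]
    - [0,0,-5,1,-2,18.5,0.3]
    - [0,0,-11,2,-5,19,0.3]
    - [0,0,-17,3,-8,19,0.3]
    - [0,0,-23,4,-11,19,0.3]
    - [0,0,-29,5.5,-15,19,0.3]
    - [0,0,-35,7,-19,19,0.3]
    - [0,0,-41,8.5,-23,19,0.3]

```text
time: 11.8
position: [0.5281, 0.1268, 0.2043]
tool_rot: [-1.778, -2.588, 0.003]
ft_force: [1.1, 0.4, -4.2]
grip_width: 0.501
grip_force: 30.0
```

Call:
carry_out:
  steps:
    - [0,0,-6,1.5,-4,0,0.3]
    - [0,0,-12,3,-7.5,0,0.3]
    - [0,0,-17,4,-10,0,0.3]
    - [0,0,-21,4.2,-11.5,0,0.3]
    - [0,0,-22.2,4.2,-11.7,0,0.3]
    - [0,0,-22.2,4.2,-11.7,0,0.3]
    - [0,0,-22.2,4.2,-11.7,0,0.3]

```text
time: 12.5
position: [0.5702, 0.0138, 0.2051]
tool_rot: [-2.235, -2.206, 0.0]
ft_force: [0.2, -0.5, -5.3]
grip_width: 0.496
grip_force: 30.0
```

```bash
python3 - <<'E'
from h import *
from scipy.spatial.transform import Rotation as R
s=ctrl.get_state();M=R.from_rotvec(s['tool_rot']).as_matrix();print(s['time'],s['position'],np.degrees(np.arctan2(M[1,1],M[0,1])),s['joint_positions'].round(2),s['grip_width'],s['ft_force'])
shot('side','s3')
crop('s3',230,90,150,160,4,'m3');cv2.imwrite('pics/m3.png',cv2.resize(cv2.imread('pics/m3.png'),(560,597)))
E
```

```text
12.5 [0.5701824  0.01380934 0.20507451] -0.7537911206235376 [ 0.43  0.2  -0.57  1.66  0.11  1.31 -0.17] 0.4956416224976358 [ 0.18975521 -0.53561526 -5.33219959]
```

View pics/m3.png

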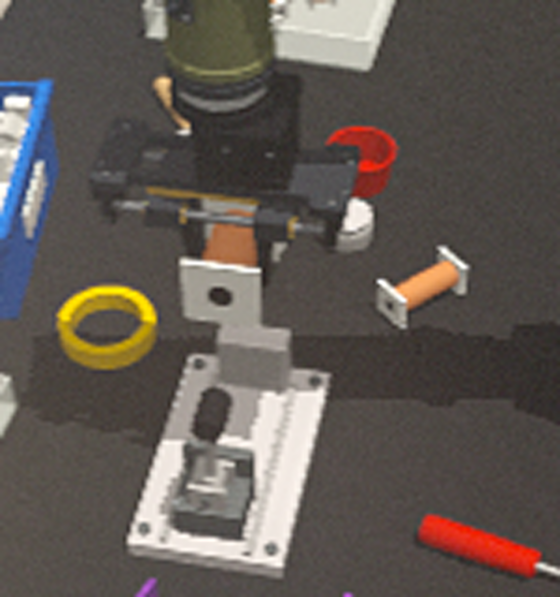

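The coil hangs level in the gripper. Its near flange hole is at crop (220,294), and the empty channel with the jaw back and lever upright is below. Next I'll check the alignment between coil and fixture.

```bash
python3 - <<'E'
from h import *
k=560/150
f=lambda x,y:(230+x/k,90+y/k)
print('hole',atz('s3',*f(220,294),.2195)); 
for c in [(181,259),(261,265)]: print('ftop',atz('s3',*f(*c),.2495))
for c in [(184,316),(260,324)]: print('fbot',atz('s3',*f(*c),.1895))
Q=[atz('s3',*f(*c),.018) for c in [(189,355),(329,374),(283,568),(130,548)]]
print(np.round(Q,4),np.mean(Q,0))
g=lambda x,y:(160+x/4,130+y/4)
Q=[atz('t2',*g(*c),.018) for c in [(440,43),(759,45),(759,234),(438,232)]]
print(np.round(Q,4),np.mean(Q,0))
for c in [(541,85),(541,175),(711,75),(711,178)]: print('jaw',atz('t2',*g(*c),.076))
for v in (150.6,177): print('rail',atz('t0',310,v,.024))
E
```

```text
hole [0.56805775 0.0528912  0.2195    ]
ftop [0.59698741 0.05103009 0.2495    ]
ftop [0.53672517 0.04704923 0.2495    ]
fbot [0.5981654  0.05197445 0.1895    ]
fbot [0.53820663 0.05033742 0.1895    ]
[[ 0.6302 -0.0633  0.018 ]
 [ 0.5    -0.0619  0.018 ]
 [ 0.5027  0.1557  0.018 ]
 [ 0.6302  0.1572  0.018 ]] [0.5657694  0.04692703 0.018     ]
[[ 0.6386  0.1494  0.018 ]
 [ 0.6348 -0.0703  0.018 ]
 [ 0.5038 -0.0675  0.018 ]
 [ 0.5079  0.1513  0.018 ]] [0.57127373 0.04072695 0.018     ]
jaw [0.59756476 0.07854762 0.076     ]
jaw [0.53827272 0.07912793 0.076     ]
jaw [ 0.60296879 -0.03275525  0.076     ]
jaw [ 0.53498152 -0.03148184  0.076     ]
rail [0.60874964 0.0397386  0.024     ]
rail [0.53599126 0.04067626 0.024     ]
```

Call:
carry_out:
  steps:
    - [0,0,-0.2,0.03,-0.2,-3,0.3]
    - [0,0,-0.2,0.03,-0.2,-6,0.3]
    - [0,0,-0.2,0.03,-0.2,-9,0.3]
    - [0,0,-0.2,0.03,-0.2,-12,0.3]
    - [0,0,-0.2,0.03,-0.2,-14,0.3]
    - [0,0,-0.2,0.03,-0.2,-15.3,0.3]
    - [0,0,-0.2,0.03,-0.2,-15.5,0.3]
    - [0,0,-0.2,0.03,-0.2,-15.5,0.3]

```text
time: 13.35
position: [0.5716, 0.0104, 0.0511]
tool_rot: [2.242, 2.2, 0.001]
ft_force: [-0.1, 0.1, -4.8]
grip_width: 0.499
grip_force: 30.0
```

```bash
python3 - <<'E'
from h import *
shot('side','s4')
crop('s4',240,140,100,115,5,'m4')
E
```

```text
(no output)
```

View pics/m4.png

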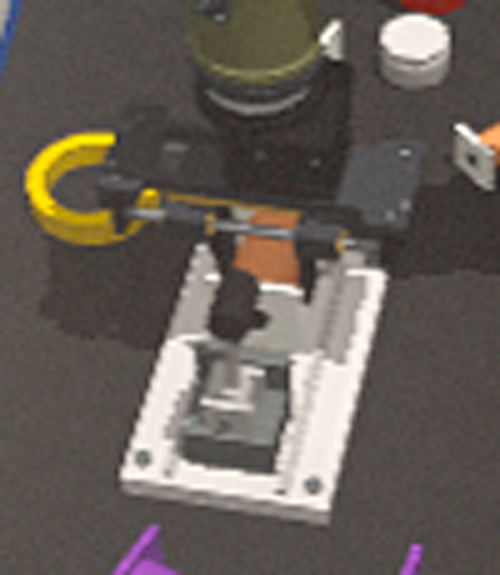

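The flange (crop ~(270,310)) sits between the rails, partly hidden by the knob. Now I'll lower it slowly.

Call:
carry_out:
  steps:
    - [0,0,0,-0.05,0,-0.4,0.3]
    - [0,0,0,-0.05,0,-0.8,0.3]
    - [0,0,0,-0.05,0,-1.2,0.3]
    - [0,0,0,-0.05,0,-1.4,0.3]
    - [0,0,0,-0.05,0,-1.55,0.3]
    - [0,0,0,-0.05,0,-1.55,0.3]

```text
time: 14.0
position: [0.5706, 0.0098, 0.0348]
tool_rot: [-2.243, -2.199, 0.001]
ft_force: [-0.7, -0.2, -5.1]
grip_width: 0.501
grip_force: 30.0
```

Call:
carry_out:
  steps:
    - [0,0,0,0,0,-0.1,0.3]
    - [0,0,0,0,0,-0.15,0.3]
    - [0,0,0,0,0,-0.15,0.3]

```text
time: 14.3
position: [0.5709, 0.0098, 0.0337]
tool_rot: [2.244, 2.199, 0.0]
ft_force: [-1.3, -0.7, -3.8]
grip_width: 0.499
grip_force: 30.0
```

Call:
carry_out:
  steps:
    - [0,0,0,0,0,0,0.6]
    - [0,0,0,0,0,0,0.8]
    - [0,0,0,0,0,0,1]
    - [0,0,0,0,0,0,1]
    - [0,0,0,0,0,2,1]
    - [0,0,0,0,0,5,1]
    - [0,0,0,0,0,9,1]
    - [0,0,0,0,0,13,1]
    - [0,0,0,0,0,17,1]
    - [0,0,8,0,1,18,1]
    - [0,0,16,0,3,18,1]
    - [0,0,24,0,5,18,1]

```text
time: 15.5
position: [0.5712, 0.06, 0.2147]
tool_rot: [1.731, 2.62, 0.001]
ft_force: [0.7, -0.1, -1.2]
grip_width: 1.0
grip_force: 0.0
```

Call:
carry_out:
  steps:
    - [0,0,8,0,1,0,1]
    - [0,0,16,0.1,2,0,1]
    - [0,0,24,0.1,3,0,1]
    - [0,0,32,0.1,4,0,1]
    - [0,0,40,0.1,5,0,1]
    - [0,0,48,0.1,5.4,0,1]
    - [0,0,56,0.1,5.4,0,1]
    - [0,0,64,0.1,5.4,0,1]
    - [0,0,66,0.1,5.4,0,1]
    - [0,0,66,0.1,5.4,0,1]
    - [0,0,66,0.1,5.4,0,1]

```text
time: 16.6
position: [0.5718, 0.1137, 0.2137]
tool_rot: [0.034, 3.141, -0.0]
ft_force: [-0.6, 0.3, 0.2]
grip_width: 1.0
grip_force: 0.0
```

```bash
python3 - <<'E'
from h import *
from scipy.spatial.transform import Rotation as R
s=ctrl.get_state();M=R.from_rotvec(s['tool_rot']).as_matrix();print(s['time'],s['position'],np.degrees(np.arctan2(M[1,1],M[0,1])),s['joint_positions'].round(2))
shot('side','s5');shot('top','t5')
A=cv2.resize(cv2.imread('pics/s5.png')[150:250,245:335],None,fx=4,fy=4,interpolation=2)
B=cv2.resize(cv2.imread('pics/t5.png')[130:200,260:360],None,fx=4,fy=4,interpolation=2)
B=cv2.copyMakeBorder(B,0,120,0,0,0)
cv2.imwrite('pics/m5.png',np.hstack([A,B]))
E
```

```text
16.6 [0.5717746  0.11373359 0.2136852 ] 88.77362679086798 [ 0.45  0.27 -0.82  1.61  0.2   1.34  1.15]
```

View pics/m5.png

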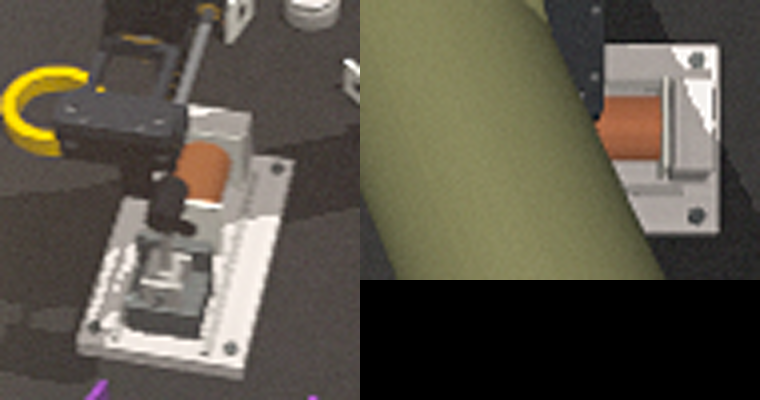

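The coil lies in the channel, centred between the rails, with its far flange (right crop ~(667,130)) just short of the fixed jaw. Regripping the knob.

Call:
carry_out:
  steps:
    - [0,0,0,0,0,-2,1]
    - [0,0,0,0,0,-4.5,1]
    - [0,0,0,0,0,-6.5,1]
    - [0,0,0,0,0,-7.6,1]
    - [0,0,0,0,0,-8,1]
    - [0,0,0,0,0,-8,0.5]
    - [0,0,0,0,0,-8,0.3]
    - [0,0,0,0,0,-8,0.2]
    - [0,0,0,0,0,-8,0.2]
    - [0,0,0,0,0,-8,0.2]
    - [0,0,0,0,0,-8,0.2]
    - [0,0,0,0,0,-8,0.2]
  squeeze: 40

```text
time: 17.9
position: [0.5718, 0.1137, 0.1336]
tool_rot: [0.032, 3.141, -0.0]
ft_force: [0.0, -0.4, -0.5]
grip_width: 0.449
grip_force: 0.0
```

Call:
carry_out:
  steps:
    - [0,0,0,0,0,0,0.2]
    - [0,0,0,0,0,0,0.2]
    - [0,0,0,0,0,0,0.2]
    - [0,0,0,-0.01,-0.5,0,0.2]
    - [0,0,0,-0.02,-1.2,0,0.2]
    - [0,0,0,-0.03,-1.8,0,0.2]
    - [0,0,0,-0.04,-2.3,0,0.2]
    - [0,0,0,-0.04,-2.6,0,0.2]
    - [0,0,0,-0.04,-2.8,0,0.2]
    - [0,0,0,-0.04,-2.8,0,0.2]

```text
time: 18.9
position: [0.5712, 0.0851, 0.1336]
tool_rot: [-0.033, -3.141, 0.001]
ft_force: [-1.4, 0.1, 1.1]
grip_width: 0.407
grip_force: 40.0
```

Call:
carry_out:
  steps:
    - [0,0,0,0,-0.2,0,0.2]
    - [0,0,0,-0.01,-0.4,0,0.2]
    - [0,0,0,-0.01,-0.5,0,0.2]
    - [0,0,0,-0.01,-0.6,0,0.2]
    - [0,0,0,-0.01,-0.6,0,0.2]

```text
time: 19.4
position: [0.5711, 0.0816, 0.1336]
tool_rot: [0.03, 3.141, 0.003]
ft_force: [-1.1, 4.7, 0.8]
grip_width: 0.406
grip_force: 40.0
```

Call:
carry_out:
  steps:
    - [0,0,0,0,-0.1,0,0.2]
    - [0,0,0,0,-0.2,0,0.2]
    - [0,0,0,0,-0.3,0,0.2]
    - [0,0,0,0,-0.3,0,0.2]

```text
time: 19.8
position: [0.5711, 0.0797, 0.1336]
tool_rot: [0.029, 3.141, 0.006]
ft_force: [-0.3, 7.4, 0.4]
grip_width: 0.411
grip_force: 40.0
```

Call:
carry_out:
  steps:
    - [0,0,0,0,-0.1,0,0.2]
    - [0,0,0,0,-0.2,0,0.2]
    - [0,0,0,0,-0.3,0,0.2]
    - [0,0,0,0,-0.3,0,0.2]

```text
time: 20.2
position: [0.5711, 0.0791, 0.1336]
tool_rot: [0.026, 3.14, 0.01]
ft_force: [-0.5, 11.4, -1.4]
grip_width: 0.41
grip_force: 40.0
```

Call:
carry_out:
  steps:
    - [0,0,0,0,-0.1,0,0.2]
    - [0,0,0,0,-0.2,0,0.2]
    - [0,0,0,0,-0.3,0,0.2]
    - [0,0,0,0,-0.3,0,0.2]

```text
time: 20.6
position: [0.5711, 0.079, 0.1337]
tool_rot: [0.024, 3.14, 0.016]
ft_force: [1.2, 16.8, -3.3]
grip_width: 0.409
grip_force: 40.0
```

```bash
python3 - <<'E'
from h import *
shot('top','t6');shot('side','s6')
A=cv2.resize(cv2.imread('pics/s6.png')[150:250,245:335],None,fx=4,fy=4,interpolation=2)
B=cv2.resize(cv2.imread('pics/t6.png')[130:200,300:360],None,fx=5,fy=5,interpolation=2)
B=cv2.copyMakeBorder(B,0,50,0,0,0)
cv2.imwrite('pics/m6.png',np.hstack([A,B]))
E
```

```text
(no output)
```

View pics/m6.png

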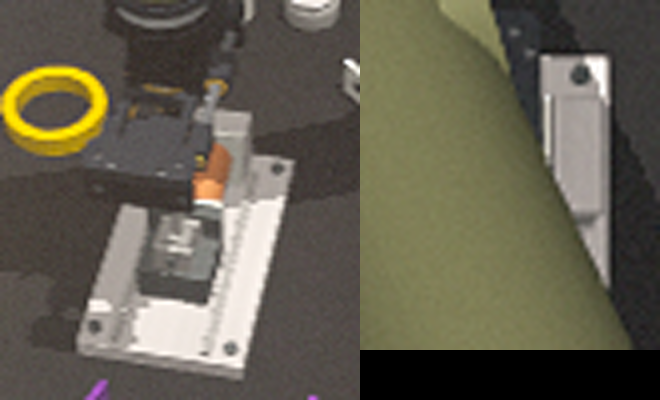

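The jaw is at a hard stop: the force rises with no further travel. Top crop shows the flange against the fixed jaw at ~(548,130), so the coil is snug. Swinging the lever down while keeping the push.

Call:
carry_out:
  steps:
    - [0,0,0,-1.06,0.02,-0.07,0.2]
    - [0,0,0,-2.1,0.04,-0.26,0.2]
    - [0,0,0,-3.11,0.05,-0.59,0.2]
    - [0,0,0,-4.07,0.07,-1.04,0.2]
    - [0,0,0,-4.97,0.09,-1.61,0.2]
    - [0,0,0,-5.79,0.1,-2.28,0.2]
    - [0,0,0,-6.52,0.11,-3.05,0.2]
    - [0,0,0,-7.15,0.12,-3.91,0.2]
    - [0,0,0,-7.15,0.12,-3.91,0.2]

```text
time: 21.6
position: [0.5013, 0.0805, 0.0958]
tool_rot: [0.023, 3.135, 0.016]
ft_force: [1.1, 17.9, 1.3]
grip_width: 0.411
grip_force: 40.0
```

Call:
carry_out:
  steps:
    - [0,0,0,-0.42,0.01,-0.74,0.2]
    - [0,0,0,-0.77,0.01,-1.51,0.2]
    - [0,0,0,-1.04,0.02,-2.32,0.2]
    - [0,0,0,-1.22,0.02,-3.15,0.2]
    - [0,0,0,-1.33,0.02,-3.99,0.2]
    - [0,0,0,-1.33,0.02,-4.2,0.2]
    - [0,0,0,-1.33,0.02,-4.2,0.2]

```text
time: 22.3
position: [0.488, 0.0808, 0.0537]
tool_rot: [0.024, 3.136, 0.017]
ft_force: [-1.2, 18.7, 1.3]
grip_width: 0.411
grip_force: 40.0
```

Call:
carry_out:
  steps:
    - [0,0,0,-0.1,0,-0.2,0.2]
    - [0,0,0,-0.1,0,-0.4,0.2]
    - [0,0,0,-0.1,0,-0.4,0.2]
    - [0,0,0,-0.1,0,-0.4,0.2]

```text
time: 22.7
position: [0.4881, 0.0808, 0.0525]
tool_rot: [0.024, 3.135, 0.014]
ft_force: [-7.4, 15.9, 23.3]
grip_width: 0.407
grip_force: 40.0
```

Hard stop reached, so the lever is fully down. I'll relax, release and retreat.

Call:
carry_out:
  steps:
    - [0,0,0,0,0.4,0.3,0.2]
    - [0,0,0,0,0.8,0.3,0.2]
    - [0,0,0,0,0.8,0.3,0.5]
    - [0,0,0,0,0.8,0.3,0.8]
    - [0,0,0,0,0.8,0.3,1]
    - [0,0,0,0,0.8,0.3,1]
    - [0,0,0,0,0.8,0.3,1]
    - [0,0,0,0,0.8,0.3,1]

```text
time: 23.5
position: [0.4852, 0.0799, 0.0513]
tool_rot: [-0.032, -3.141, 0.0]
ft_force: [-0.9, 0.5, -0.3]
grip_width: 0.87
grip_force: 0.0
```

Call:
carry_out:
  steps:
    - [0,0,0,0,0,1,1]
    - [0,0,0,0,0,3,1]
    - [0,0,0,0,0,7,1]
    - [0,0,0,0,0,12,1]
    - [0,0,0,0,0,17,1]
    - [0,0,0,0,-5,18,1]
    - [0,0,0,0,-10,18,1]
    - [0,0,0,0,-15,18,1]
    - [0,0,0,0,-20,18,1]
    - [0,0,0,0,-25,18,1]
    - [0,0,0,0,-29,18,1]
    - [0,0,0,0,-29,18,1]

```text
time: 24.7
position: [0.4837, -0.2172, 0.2316]
tool_rot: [-0.048, -3.141, 0.003]
ft_force: [-0.1, -0.3, -0.3]
grip_width: 1.002
grip_force: 0.0
```

```bash
python3 - <<'E'
from h import *
shot('top','t7');shot('side','s7')
A=cv2.resize(cv2.imread('pics/s7.png')[160:250,250:330],None,fx=5,fy=5,interpolation=2)
B=cv2.resize(cv2.imread('pics/t7.png')[130:205,262:358],None,fx=4,fy=4,interpolation=2)
B=cv2.copyMakeBorder(B,0,150,0,0,0)
cv2.imwrite('pics/m7.png',np.hstack([A,B]))
E
```

```text
(no output)
```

View pics/m7.png

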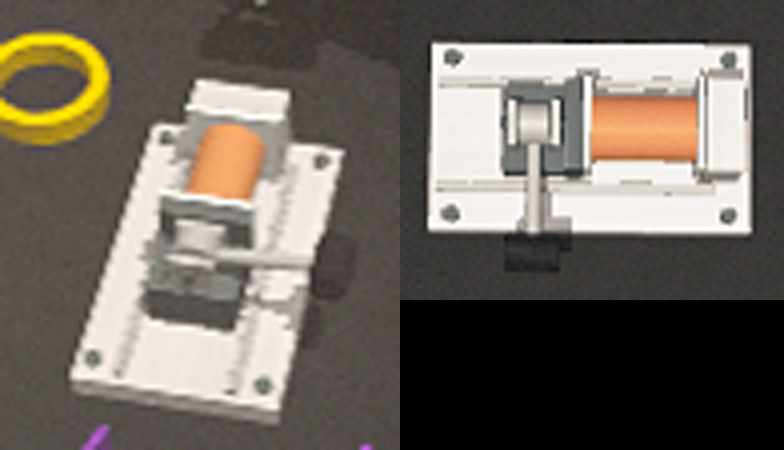

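The coil (top crop (643,128)) sits flat and square between the two jaws with no gap. The lever is fully down, with its knob at (533,250). Handing in.

```bash
python3 -c "
from bench import ctrl
print(ctrl.close_job())"
```

```text
the job is handed in; nothing more can be done
None
```

The biggest coil is clamped snug between the jaws with the lever fully down and locked; the arm never touched the other coils, cup, tin or bottle, and the job was handed in at about 25 s (the system returned no verdict).

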